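# Compass deflection check: reseat the needle, hold the magnet at the index

## Task

Run the deflection check on the compass clamped in the test stand. First press the needle-lifter plunger in front of the compass right down to its stop and let it come fully up again, so that the needle drops back on its pivot; then pull the sprung magnet slide out by its upright knob until its pointer stands level with the index clip on the scale, and keep it there for me to take the reading. Finish still holding the slide at the index, do not let it spring back, and keep off the compass itself and leave everything else on the bench where it is.

Things in the scene. Friction and masses are not known exactly. Their poses are not given: they have to be found in the camera images.
- stand: Fixed compass test stand: aluminium plate, top 20 mm above the bench. Origin on the bench; z up; -x is the slide's pull direction. Plate x -160..+180, y -130..+120 mm. Steel keeper box at x +75..+165, y -90..-30, top z 69 mm. Slide along y -60, scale (top z 38) along y -100, compass at x -30, y +55, plunger at x -115, y +55 mm.
- compass: Dented brass field compass clamped in the stand: round case 62 mm across, glass top 57 mm above the bench; cover folded flat behind it (58 mm disc, 64 mm towards the stand's +x). Origin under the case's centre, 28 mm above the bench. Its needle swings as the magnet comes out. Not to be touched.
- plunger_top (a point): Centre of the top face of the needle-lifter plunger: a brass mushroom head 26 mm across and 9 mm thick on a stem above a 22 mm sleeve, top 73.5 mm above the bench when up. It is pressed straight down. A thin steel finger reaches from under the head to the compass rim.
- plunger (a joint): Plunger travel in m: 0 fully up, 0.008 down on its stop. Spring: 2 N at the top, 6 N at the stop; it comes up by itself.
- magnet_slide: Sprung magnet slide: brass drawbar 14 mm wide, top 42 mm above the bench, an upright dark wooden knob at its front, a bar magnet at its rear, parked in the keeper box. Origin on the knob's axis, 34 mm above the bench; axes as the stand's. Slides along the stand's -x up to 105 mm; the spring pulls back with 4 N parked, plus 0.5 N per 10 mm. It starts parked.
- knob (a point): On the axis of the upright knob at its middle, 70 mm above the bench. The knob is round, 14 to 16 mm thick there, 50 mm tall from the drawbar (z 42 mm) to its top at z 92 mm, with a 19 mm head at z 84 to 89 mm. At the start 75 mm are clear between its axis and the keeper box.
- pointer (a point): Tip of the slide's pointer: a steel blade 3 mm wide that sticks out sideways (towards the stand's -y) over the scale, 35 mm behind the knob's axis (towards the stand's +x), 43.5 mm above the bench; the point is on the blade's middle line. It moves with the slide.
- index (a point): The mark: middle of the scale-side face of the index clip, a fixed brass block 8 mm wide (along the slide) on the outer side of the scale, top 50 mm above the bench, a thin line at its middle. Axes as the stand's. Pointer level = same x in the stand's frame, after 45 to 85 mm of pull, different each time. The pointer passes the clip without touching.
- dome: Loose glass dome lid, 70 mm across, 58 mm tall with its little knob, standing on the base plate behind the compass cover. Origin under its centre. Fragile bystander.
- screwdriver: Loose wooden-handled screwdriver, 170 mm long, lying on the bench to the left of the stand. Bystander.
- bezel: Loose brass bezel ring, 64 mm across, 7 mm high, on the bench. Origin under its centre. Bystander.
- jar: Loose small amber glass jar, 44 mm across, 60 mm tall. Origin under its centre. Bystander.
- loupe: Loose black eye loupe, 38 mm across, 32 mm tall. Origin under its centre. Bystander.
- cup: Loose tin sorting cup, 60 mm across, 55 mm tall, under a tin funnel on a post stand 244 mm tall (funnel rim at 192 mm). Origin under its centre. Bystander.
- ball0_center (a point): Centre of the right one (seen from the robot) of three 20 mm steel bearing balls, each loose in its own cell of a fixed wooden tray, 40 x 100 x 16 mm, to the right of the stand. Bystander.
- ball1_center (a point): Centre of the middle one (seen from the robot) of three 20 mm steel bearing balls, each loose in its own cell of a fixed wooden tray, 40 x 100 x 16 mm, to the right of the stand. Bystander.
- ball2_center (a point): Centre of the left one (seen from the robot) of three 20 mm steel bearing balls, each loose in its own cell of a fixed wooden tray, 40 x 100 x 16 mm, to the right of the stand. Bystander.

How it is judged:
On the way, in this order (a step that is already met when the one before it is completed fails the run):
1. the plunger is pressed down to its stop while the slide is still parked (value of joint plunger above 0.007 m and distance of pointer from where it was at the start of the episode below 0.006 m), for 0.1 s.
2. the plunger is fully up again (value of joint plunger below 0.001 m and distance of pointer from where it was at the start of the episode below 0.01 m), for 0.1 s.
At the end, for the whole second after the job is handed in: The fingers are holding the magnet slide (more than 2 N on it), at rest, with the pointer's middle line within 4 mm of the index clip's middle (inside the clip's width); the plunger is fully up (within 1 mm) and nothing else on the bench has moved by more than 25 mm (x of pointer in the frame of index between -0.004 and 0.004 m and linear speed of magnet_slide below 0.005 m/s and contact force between the fingers and magnet_slide above 2 N and value of joint plunger below 0.001 m and not (distance of any of dome, screwdriver, bezel, jar, loupe, cup, ball0_center, ball1_center, ball2_center from where it was at the start of the episode above 0.025 m)); the arm keeps its last pose, push and grip.
It fails at once if the compass is pressed or knocked (over 3 N) (contact force between any of the fingers, the arm and compass above 3 N).
It fails at once if something else on the bench is moved by more than 25 mm (distance of any of dome, screwdriver, bezel, jar, loupe, cup, ball0_center, ball1_center, ball2_center from where it was at the start of the episode above 0.025 m).
It fails at once if the glass dome is tipped (angle between dome's own z axis and vertical above 0.3 rad).
It also fails if it takes over 56 s, if anything falls off the work surface, if the arm or the gripper's body presses on something with over 40 N, if the wrist force passes 120 N, or if a joint passes its speed limit or range.

## Robot

A 6-joint arm with a two-finger parallel gripper is mounted at the origin on the work surface. World frame = base frame: x ahead of the robot, y to its left, z up, the work surface at z = 0. Lengths are in m, angles in rad, forces in N, time in s.
With the tool pointing down it reaches from about 0.425 to 0.95 m from the base axis. Payload 14.7 kg.
Tool frame: the origin (TCP) lies on the front face of the gripper's body, between the roots of the fingers; the fingertips stand ctrl.nose_length ahead of it and the grasp point (between the pads) lies 54 mm ahead of it (ctrl.nose_length is the distance from the TCP to the fingertips, in m); z points along the fingers, y is the direction in which the jaws open and shut (so a half turn about z gives the same grasp; the last joint's range is limited). The gripper opens to 85 mm and grips with 20 to 120 N. Pads are 22 mm wide; open, the fingers measure 114 mm over their backs; the gripper's body (76 mm by 85 mm) begins 54 mm behind the grasp point. The pads swing forward as they close: fully open they stand 13 mm farther back than shut.
Start: joints at [1.257, 0.48, 1.596, -0, 1.065, -0.047], TCP at [0.171, 0.627, 0.304] pointing down, gripper open.
Joint ranges: [-2.75, 2.75], [-0.82, 2.05], [0.23, 2.67], [-1.56, 4.7], [0.09, 2.69], [-2.92, 2.92]. Speed limits (rad/s): [1.89, 1.89, 2.39, 3.01, 3.01, 3.01].

## Interface

Orientations are given as a rotation vector (axis times angle).
In Python, from cell import ctrl gives the robot as it stands. Calls block until the motion is done:
- ctrl.goto(position, orientation): joint-space move of the TCP to a pose.
- ctrl.move_straight(position, v=0.15, attitude=None): straight line of the TCP; attitude=None keeps the orientation; v is the mean speed in m/s.
- ctrl.movej(angles): joint-space move.
- ctrl.set_gripper(opening, effort=None): finger opening in m; effort is the grip in N (None keeps the last); returns when the fingers have stopped.
- ctrl.sleep(seconds).
- ctrl.inverse_kinematics(position, orientation): joint angles nearest the present ones, or None.
- ctrl.read_camera(name): name is "scene" or "top"; returns a dict with "frame" (420x560x3 uint8, red, green, blue), "vertical_fov" (degrees; the focal length in pixels is half the picture's height over the tangent of half this angle, whatever the lens; pixels are square), "cx", "cy" (the principal point, pixels), "D" ([k1, k2, p1, p2, k3] as OpenCV has them; the pictures are not rectified), "rvec" (rotation vector, rad) and "tvec" (3), from world to camera coordinates, as OpenCV has them. Camera axes: x right, y down, z forward; pixel columns grow to the right and rows downward; lengths in m; the calibration is good to about 2 mm. A picture is of the moment at which its call begins. There is no depth.
A pose or a line that the arm cannot do raises ctrl.IKError and nothing moves.
- ctrl.job_done(): hands the job in, once; it reports no verdict.
Trained networks look in a picture, given as the dict that the camera call returned (one of the last four; its "shot" number tells which), for a name from the list of things; names that differ only in an ending like _2 or _b are one class to them, and where a whole thing is asked for, a point or a joint stands for the part that bears it (a point fixed in the world has none). Each returns a list of dicts, best first, with "score" (0 to 1); they miss things now and then, are a little off and sometimes report something else, mostly with a low value. They report only what shows in the picture. A call takes as long as a camera call.
- ctrl.silhouettes(name, picture): "pixels" (420x560 bool, what is visible of it).
- ctrl.landmark_of(name, picture): "point" ([x, y, z] in m, in world coordinates, good to about 4 mm: a listed point, or the origin of a listed thing).
Readings, each from a call of its own:
- ctrl.read_time(): time.
- ctrl.read_joint_positions(): joint angles.
- ctrl.read_joint_velocities(): joint speeds.
- ctrl.read_joint_torque(): joint torques, N m.
- ctrl.read_ee_pos(): TCP position.
- ctrl.read_tool_rot(): TCP orientation.
- ctrl.read_ft_force(): force on the tool from outside, world axes, zero at the start.
- ctrl.read_moment(): the same for the moment, N m.
- ctrl.read_grip_width(): finger opening in m.
Only numpy, scipy, OpenCV 4.12 (cv2) and the standard library are available. Lean on these libraries where they do the work, as an engineer would, in place of code of your own. Each camera call takes 0.05 s, during which the arm holds its last target.

## Working session

There is one attempt and no reset: what is moved stays moved. The work goes in short steps, each a Python script; the robot and the scene stay as the last script left them, time stands still between calls to the robot, and variables do not carry over. Pictures are saved under pics/ and viewed, and the job is handed in when it is done.

```bash
ls; mkdir -p pics; python3 - <<'E'
from cell import ctrl
import cv2, numpy as np
print(ctrl.nose_length, ctrl.read_time(), ctrl.read_tool_rot())
for c in ["scene","top"]:
    p=ctrl.read_camera(c)
    cv2.imwrite(f"pics/{c}0.png",p["frame"][:,:,::-1])
    print(c,{k:p[k] for k in p if k!="frame"})
    for n in ["stand","compass","plunger_top","magnet_slide","knob","pointer","index","dome","cup"]:
        r=ctrl.landmark_of(n,p)
        print(n,[(np.round(q["point"],4),round(q["score"],2)) for q in r[:2]])
print(ctrl.read_time())
E
```

```text
pics
0.0726 0.0 [-4.17776753e-01 -3.11351508e+00  1.87110113e-03]
scene {'vertical_fov': 51.614969979383694, 'cx': 284.06731879885655, 'cy': 209.0960187801152, 'D': array([0.02554115, 0.        , 0.        , 0.        , 0.        ]), 'rvec': array([ 2.06292808,  1.05146894, -0.49679096]), 'tvec': array([-0.33947043, -0.21167616,  1.46931804]), 'shot': 1}
stand []
compass [(array([0.5968, 0.1244, 0.0292]), 0.55), (array([0.5148, 0.142 , 0.0729]), 0.49)]
plunger_top [(array([0.5157, 0.1417, 0.0752]), 0.49)]
magnet_slide [(array([0.6085, 0.0074, 0.0341]), 0.83)]
knob [(array([0.605 , 0.0055, 0.0694]), 0.75)]
pointer [(array([ 0.6342, -0.0426,  0.0435]), 0.74), (array([ 0.6193,  0.0631, -0.0019]), 0.42)]
index [(array([ 0.5523, -0.0366,  0.0425]), 0.52)]
dome [(array([0.7514, 0.0913, 0.0227]), 0.72)]
cup [(array([0.6874, 0.4514, 0.0164]), 0.92)]
top {'vertical_fov': 52.063894049143265, 'cx': 283.15170668536365, 'cy': 207.31668466342728, 'D': array([0.0298006, 0.       , 0.       , 0.       , 0.       ]), 'rvec': array([ 2.16653284, -2.15010677,  0.12195585]), 'tvec': array([-0.00928662,  0.55486369,  1.0886312 ]), 'shot': 2}
stand [(array([ 0.6199,  0.0661, -0.0013]), 0.58)]
compass [(array([0.6019, 0.1261, 0.023 ]), 0.61)]
plunger_top [(array([0.5124, 0.1373, 0.0731]), 0.49)]
magnet_slide [(array([0.6059, 0.0049, 0.0302]), 0.67)]
knob [(array([0.6097, 0.005 , 0.0638]), 0.71), (array([ 0.453 , -0.4425, -0.003 ]), 0.22)]
pointer [(array([ 0.6153, -0.183 ,  0.0179]), 0.72), (array([ 0.6344, -0.0419,  0.0464]), 0.56)]
index [(array([ 0.5541, -0.0322,  0.0398]), 0.57)]
dome [(array([0.7537, 0.0895, 0.0218]), 0.72), (array([ 0.4521, -0.4402, -0.0019]), 0.61)]
cup [(array([0.6917, 0.4468, 0.0125]), 0.72), (array([ 0.6739,  0.2516, -0.0016]), 0.58)]
1.0
```

View pics/scene0.png

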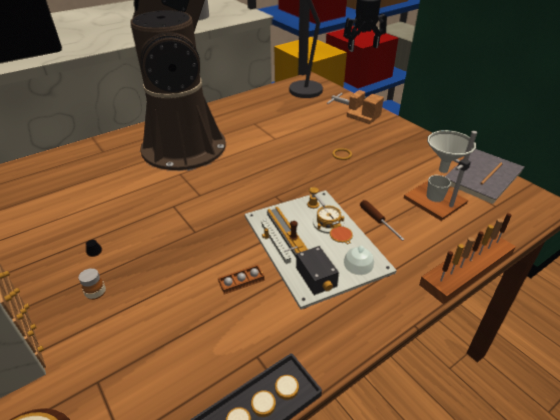

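View pics/top0.png

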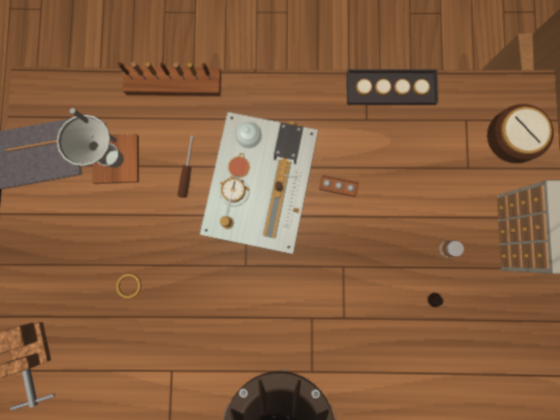

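```bash
cat > h.py <<'E'
import cv2, numpy as np
from scipy.spatial.transform import Rotation as R
def K(p):
    h=p["frame"].shape[0]; f=h/2/np.tan(np.radians(p["vertical_fov"])/2)
    return np.array([[f,0,p["cx"]],[0,f,p["cy"]],[0,0,1.]])
def proj(p,X):
    return cv2.projectPoints(np.atleast_2d(np.asarray(X,float)),p["rvec"],p["tvec"],K(p),p["D"])[0][:,0]
def ray(p,uv,z):
    n=cv2.undistortPoints(np.array(uv,float).reshape(-1,1,2),K(p),p["D"])[:,0]
    Rm=cv2.Rodrigues(p["rvec"])[0]; c=-Rm.T@p["tvec"]
    d=np.c_[n,np.ones(len(n))]@Rm
    return c+d*((z-c[2])/d[:,2])[:,None]
def crop(p,x0,y0,w,h,s,fn):
    im=p["frame"][y0:y0+h,x0:x0+w,::-1]
    cv2.imwrite(fn,cv2.resize(im,None,fx=s,fy=s,interpolation=cv2.INTER_CUBIC))
E
python3 - <<'E'
from h import *
from cell import ctrl
import pickle
P={c:ctrl.read_camera(c) for c in["scene","top"]}
pickle.dump(P,open("p0.pkl","wb"))
crop(P["scene"],240,180,160,125,5,"pics/s1.png")
crop(P["top"],195,105,130,150,4,"pics/t1.png")
for c in P:
  for n in ["pointer","index","magnet_slide","knob","plunger_top"]:
    r=ctrl.silhouettes(n,P[c])
    for q in r[:1]:
        ys,xs=np.nonzero(q["pixels"]); print(c,n,round(q["score"],2),xs.mean(),ys.mean(),xs.min(),xs.max(),ys.min(),ys.max(),len(xs))
E
```

```text
scene pointer 0.49 295.3101604278075 236.2673796791444 289 303 221 251 187
scene index 0.61 265.9054054054054 233.77027027027026 262 269 228 239 74
scene magnet_slide 0.59 227.625 281.671875 223 232 278 285 64
scene knob 0.82 294.8168316831683 236.59405940594058 288 303 222 250 202
scene plunger_top 0.65 314.1969696969697 192.5 310 318 188 198 66
top pointer 0.6 281.16748768472905 176.99014778325125 276 287 158 196 203
top magnet_slide 0.7 280.87224669603523 178.3259911894273 275 287 158 197 227
top knob 0.51 281.01293103448273 178.43965517241378 275 287 159 197 232
top plunger_top 0.6 224.70833333333334 220.79166666666666 220 229 216 225 72
```

View pics/s1.png

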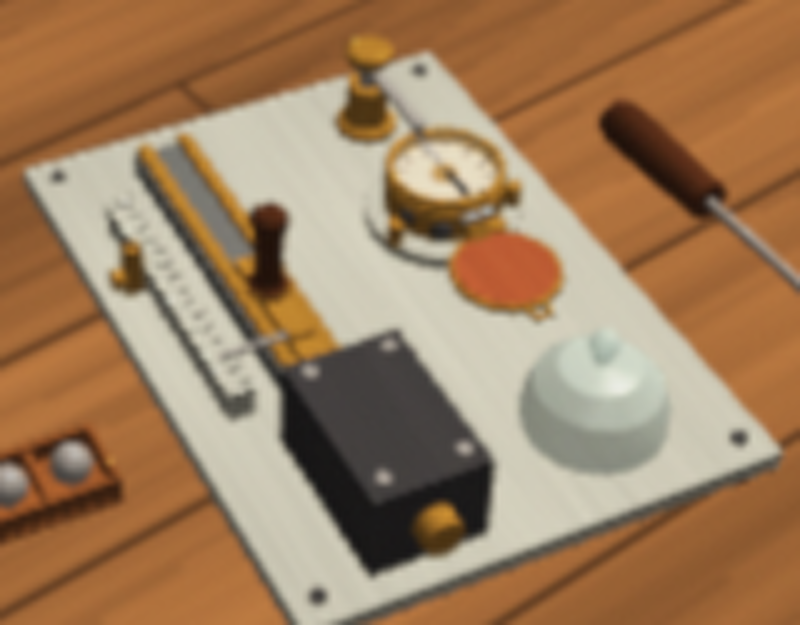

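View pics/t1.png

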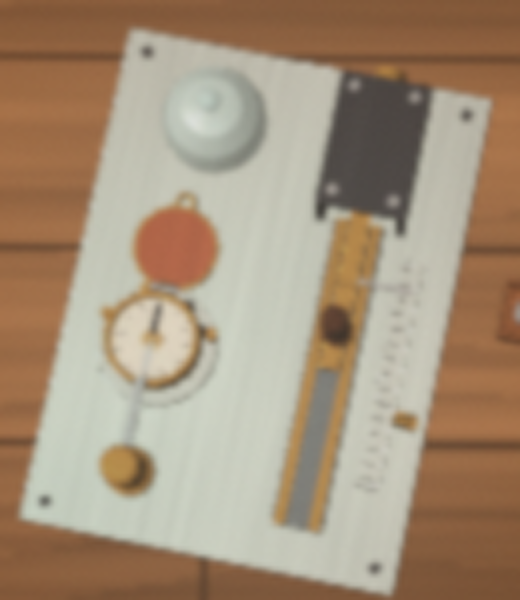

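```bash
cat > fit.py <<'E'
from h import *
import pickle
from scipy.optimize import least_squares
P=pickle.load(open("p0.pkl","rb"))
def o(pts,x0,y0,s): return np.array([[x0+(x+.5)/s-.5,y0+(y+.5)/s-.5] for x,y in pts])
T=lambda pts:o(pts,195,105,4); S=lambda pts:o(pts,240,180,5)
obs=[("top",T([(131,28),(492,99),(391,596),(19,518)]),[(180,120,20),(180,-130,20),(-160,-130,20),(-160,120,20)]),
("scene",S([(25,172),(430,52),(781,452)]),[(-160,-130,20),(-160,120,20),(180,120,20)]),
("scene",S([(398,330),(490,465),(378,501),(283,375)]),[(75,-30,69),(165,-30,69),(165,-90,69),(75,-90,69)]),
("top",T([(343,70),(430,88)]),[(165,-30,69),(165,-90,69)]),
("top",T([(125,468)]),[(-115,55,73.5)]),("scene",S([(371,50)]),[(-115,55,72.)]),]
def st2w(q,X):
    X=np.atleast_2d(np.asarray(X,float)); c,s=np.cos(q[2]),np.sin(q[2])
    return np.c_[q[0]+c*X[:,0]-s*X[:,1],q[1]+s*X[:,0]+c*X[:,1],X[:,2]]
def res(q,l=False):
    r=[proj(P[c],st2w(q,np.array(X)/1000))-uv for c,uv,X in obs]
    return r if l else np.concatenate(r).ravel()
if __name__=="__main__":
    s=least_squares(res,[.62,.066,-.2],loss="soft_l1"); q=s.x; print(q)
    for r in res(q,1): print(np.round(r,2).tolist())
    # per camera
    for cam in["top","scene"]:
        f=lambda q:np.concatenate([(proj(P[c],st2w(q,np.array(X)/1000))-uv).ravel() for c,uv,X in obs if c==cam])
        print(cam,least_squares(f,q,loss="soft_l1").x)
    def w2s(W):
        c,s_=np.cos(q[2]),np.sin(q[2]); d=W[:2]-q[:2]; return np.array([c*d[0]+s_*d[1],-s_*d[0]+c*d[1],W[2]])*1000
    print("knob",w2s(ray(P["top"],T([(336,320)]),.088)[0]),w2s(ray(P["scene"],S([(269,212)]),.089)[0]))
    print("knobbase",w2s(ray(P["scene"],S([(268,290)]),.042)[0]))
    print("ptr",w2s(ray(P["top"],T([(400,288)]),.0435)[0]),w2s(ray(P["scene"],S([(243,350)]),.0435)[0]))
    print("idx top",w2s(ray(P["top"],T([(404,421)]),.050)[0]),w2s(ray(P["scene"],S([(132,247)]),.050)[0]))
    print("plunger",w2s(ray(P["top"],T([(121,467)]),.0735)[0]),st2w(q,[-.115,.055,.0735]))
    np.save("q.npy",q)
E
python3 fit.py
```

```text
[ 0.6188251   0.06551642 -0.19519202]
[[-0.12, -0.96], [0.3, -0.67], [0.39, -0.56], [-0.19, -0.38]]
[[-0.85, -1.05], [-0.36, -0.74], [0.29, -0.63]]
[[-0.48, -1.06], [0.78, -1.62], [-1.32, 0.06], [-0.79, -2.26]]
[[-0.16, -1.1], [0.89, -1.08]]
[[-1.56, -1.48]]
[[-0.62, -0.41]]
top [ 0.61641212  0.06537623 -0.19315859]
scene [ 0.62189846  0.06446698 -0.19531973]
knob [ -1.81776482 -60.64614572  88.        ] [ -0.43653369 -59.06591365  89.        ]
knobbase [  3.63027209 -61.02054368  42.        ]
ptr [ 34.59178509 -94.97541355  43.5       ] [ 37.20522779 -90.30358693  43.5       ]
idx top [ -51.02930087 -114.80131179   50.        ] [ -45.03634032 -112.51086443   50.        ]
plunger [-117.74268242   52.94790364   73.5       ] [[0.51667642 0.14177681 0.0735    ]]
```

```bash
cat >> h.py <<'E'
def orient(yaw,flip=0):
    # tool z down, tool y along direction yaw
    a=yaw+np.pi*flip; y=np.array([np.cos(a),np.sin(a),0]); z=np.array([0,0,-1.]); x=np.cross(y,z)
    return R.from_matrix(np.c_[x,y,z]).as_rotvec()
E
python3 - <<'E'
from h import *
from cell import ctrl
q=np.load("q.npy")
px,py=.5155,.1405
for f in(0,1):
    print(f,[None if j is None else np.round(j,2) for j in (ctrl.inverse_kinematics([px,py,.17],orient(q[2],f)),ctrl.inverse_kinematics([.605,.007,.12],orient(q[2],f)))])
f=min((0,1),key=lambda f:9 if (j:=ctrl.inverse_kinematics([px,py,.17],orient(q[2],f))) is None else abs(j[5]))
o=orient(q[2],f); print("flip",f)
ctrl.set_gripper(0.0,20)
ctrl.goto([px,py,.25],o)
ctrl.move_straight([px,py,.073+.0726+.02],v=.15)
print(ctrl.read_time(),ctrl.read_ee_pos(),ctrl.read_ft_force(),ctrl.read_grip_width())
for n in("scene","top"):
    p=ctrl.read_camera(n); 
    crop(p,*((240,150,160,125,5) if n=="scene" else (195,105,130,150,4)),f"pics/a_{n}.png")
np.save("o.npy",o)
E
```

```text
0 [array([ 0.21,  0.5 ,  1.98, -0.  ,  0.66,  0.4 ]), array([-0.04,  0.65,  1.84, -0.  ,  0.65,  0.16])]
1 [array([ 0.21,  0.5 ,  1.98, -0.  ,  0.66, -2.74]), None]
flip 0
5.225 [0.51579716 0.14077169 0.16603814] [ 0.30631871 -0.43437007  0.73800016] 0.0002595120829740281
```

View pics/a_scene.png

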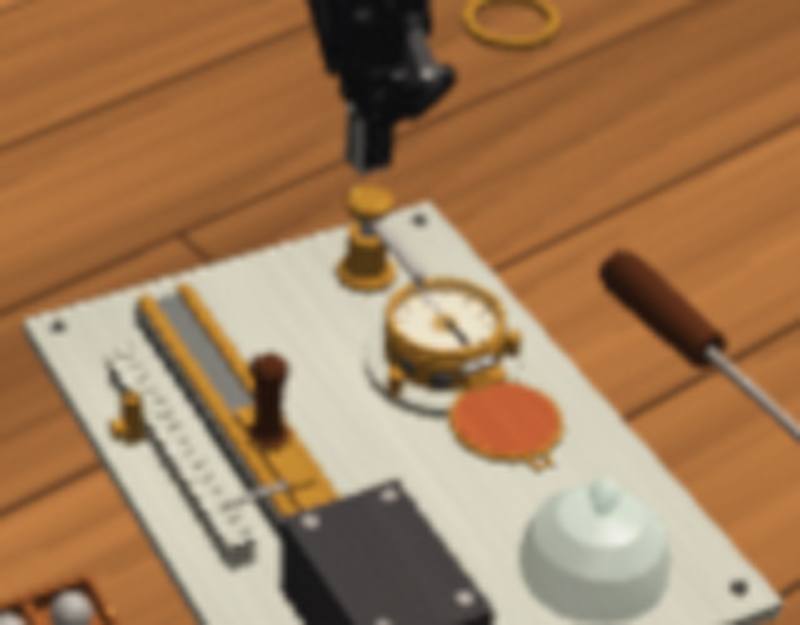

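View pics/a_top.png

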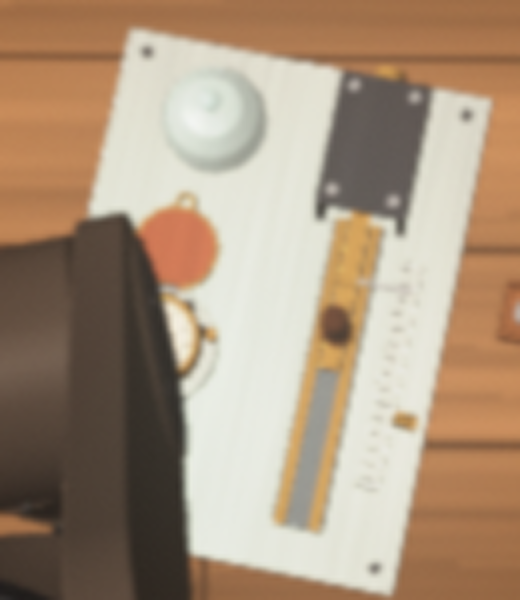

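The scene view shows the shut fingertips at crop (369,165), directly over the plunger head at (371,200). The top view is blocked by the arm. Next I press, watching the force.

```bash
python3 - <<'E'
from h import *
from cell import ctrl
p0=np.array([.5155,.1405,0])
f0=ctrl.read_ft_force()[2]
z=.1456+.004; hit=None
while z>.128:
    ctrl.move_straight([p0[0],p0[1],z],v=.05)
    f=ctrl.read_ft_force()[2]-f0; e=ctrl.read_ee_pos()
    print(round(z,4),np.round(e[2],4),round(f,2))
    if f>14: break
    z-=.0015
ctrl.sleep(.3); print("hold",ctrl.read_ft_force(),ctrl.read_time())
p=ctrl.read_camera("scene"); crop(p,240,150,160,125,5,"pics/b_scene.png")
E
```

```text
0.1496 0.1493 -0.3
0.1481 0.1481 -0.97
0.1466 0.1466 -0.98
0.1451 0.1451 1.92
0.1436 0.1436 1.99
0.1421 0.1421 3.42
0.1406 0.1406 3.05
0.1391 0.1391 4.23
0.1376 0.138 12.08
0.1361 0.1377 38.09
hold [-7.19201295 -1.18806828 38.0089984 ] 8.3417
```

View pics/b_scene.png

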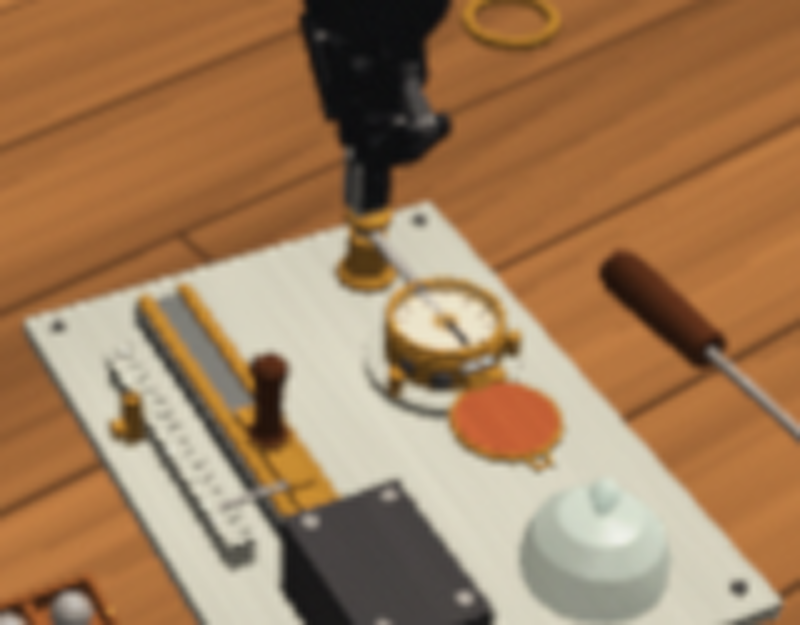

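Eight millimetres of travel, and the force jumped to 38 N, so it is on its stop. In the picture the head is down on the sleeve at crop (371,215). Next I release it and go to the knob.

```bash
python3 - <<'E'
from h import *
from fit import st2w
from cell import ctrl
q=np.load("q.npy"); o=np.load("o.npy")
k=st2w(q,[0,-.06,.07])[0]; print(k)
ctrl.move_straight([.5155,.1405,.16],v=.06)
ctrl.sleep(.3)
ctrl.move_straight([.5155,.1405,.23],v=.15)
p=ctrl.read_camera("scene"); crop(p,240,150,160,125,5,"pics/c_scene.png")
ctrl.set_gripper(.045,20)
ctrl.move_straight([k[0],k[1],.23],v=.12)
ctrl.move_straight([k[0],k[1],.185],v=.1)
p=ctrl.read_camera("scene"); crop(p,220,140,160,125,5,"pics/d_scene.png")
p=ctrl.read_camera("top"); crop(p,195,105,130,150,4,"pics/d_top.png")
print(ctrl.read_time(),ctrl.read_ee_pos())
E
```

```text
[0.60718781 0.0066558  0.07      ]
12.6083 [0.60759005 0.00667649 0.18566811]
```

View pics/c_scene.png

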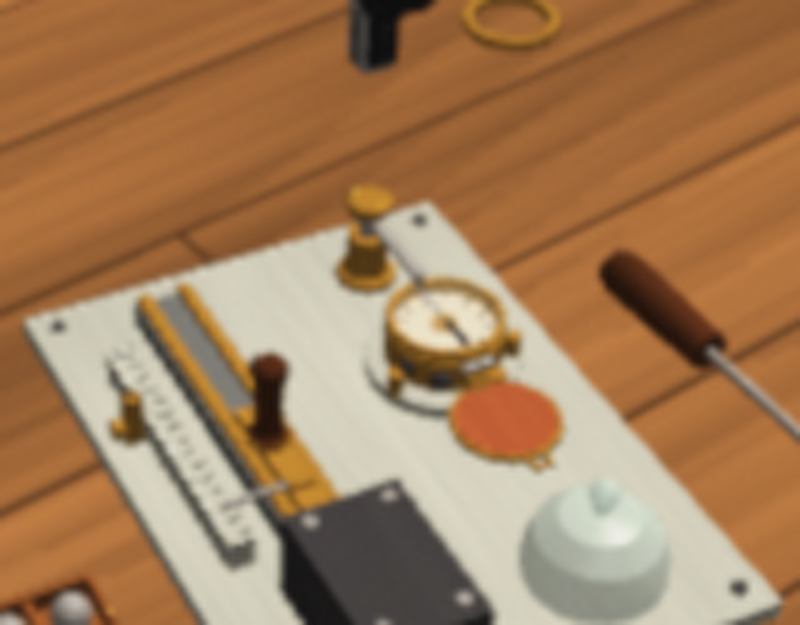

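View pics/d_scene.png

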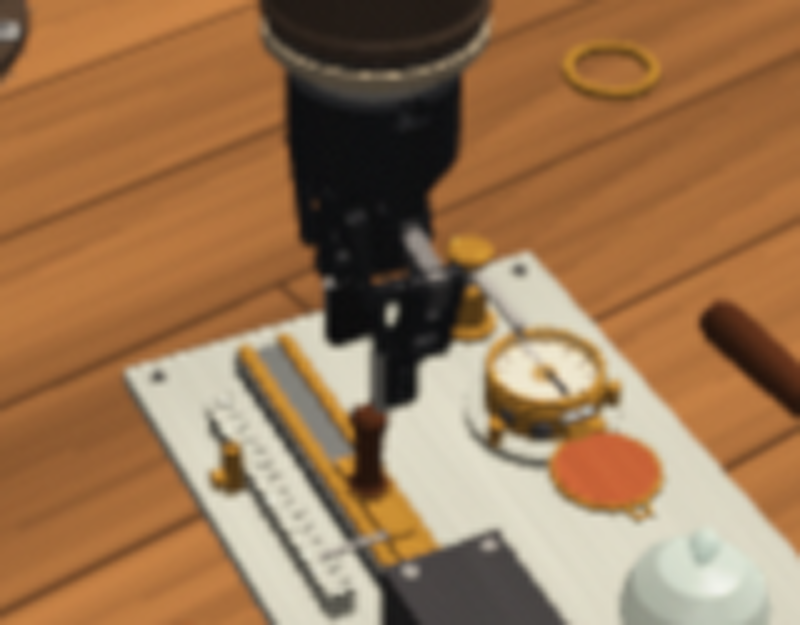

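View pics/d_top.png

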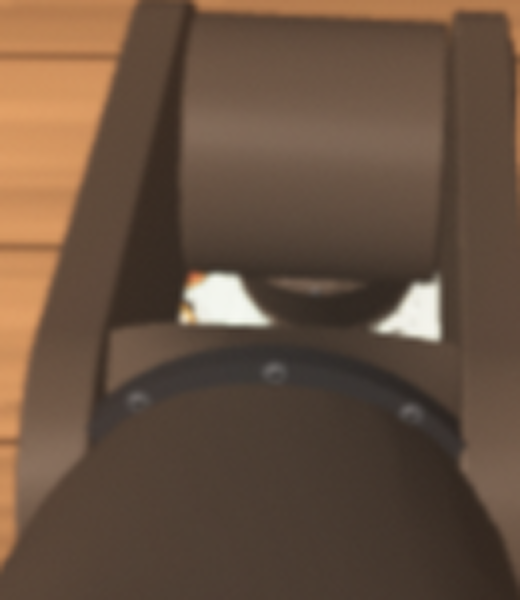

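The plunger is up again, with its head back at crop (371,200). The open jaws straddle the knob at crop (367,420). Next I descend, watching the force, and grip.

```bash
python3 - <<'E'
from h import *
from fit import st2w
from cell import ctrl
q=np.load("q.npy")
k=st2w(q,[0,-.06,.07])[0]
for z in (.165,.15,.137,.123):
    ctrl.move_straight([k[0],k[1],z],v=.06)
    f=ctrl.read_ft_force(); print(z,np.round(f,1))
    if np.linalg.norm(f)>8: break
p=ctrl.read_camera("scene"); crop(p,220,150,160,125,5,"pics/e_scene.png")
print(ctrl.set_gripper(0.0,40),ctrl.read_grip_width())
print(ctrl.read_time(),ctrl.read_ee_pos(),ctrl.read_ft_force())
p=ctrl.read_camera("scene"); crop(p,220,150,160,125,5,"pics/f_scene.png")
E
```

```text
0.165 [ 0.4  0.7 -0.1]
0.15 [ 0.1 -0.2  0.8]
0.137 [-0.8  0.   0.7]
0.123 [-0.2  0.5  0.5]
False 0.016583067365871007
14.6667 [0.60790654 0.0065484  0.12337391] [ 4.10609101 -1.46153573  0.57013157]
```

View pics/f_scene.png

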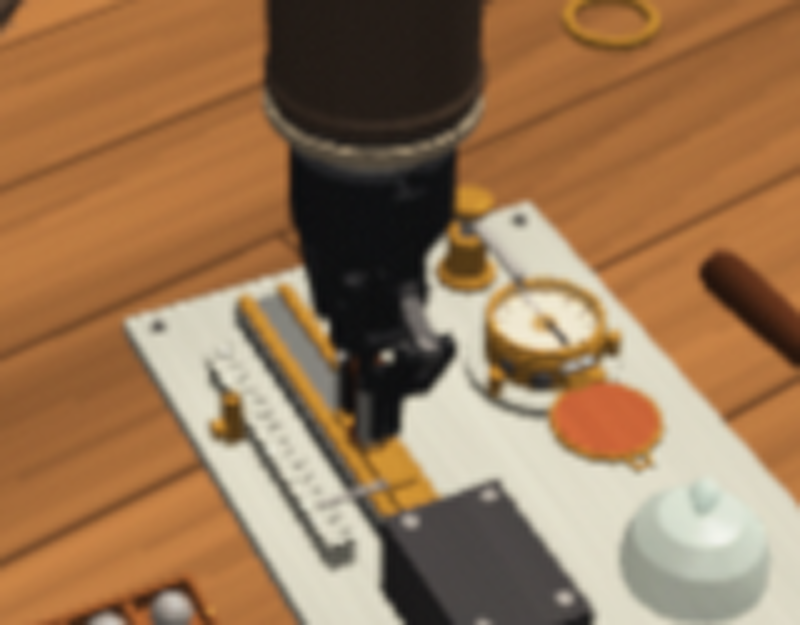

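```bash
python3 - <<'E'
from h import *
from cell import ctrl
q=np.load("q.npy"); d=-np.array([np.cos(q[2]),np.sin(q[2]),0])
e0=ctrl.read_ee_pos(); np.save("e0.npy",e0)
for s in (.01,.04,.075):
    ctrl.move_straight(e0+d*s,v=.06)
    print(s,np.round(ctrl.read_ft_force(),1),ctrl.read_grip_width(),np.round((ctrl.read_ee_pos()-e0)@d,4))
ctrl.sleep(.2)
p=ctrl.read_camera("scene")
print(ctrl.read_time())
for n in("pointer","index"):
    print(n,[(r["point"],r["score"]) for r in ctrl.landmark_of(n,p)][:2])
crop(p,220,170,130,100,6,"pics/g_scene.png"); crop(p,255,215,60,50,13,"pics/g2.png")
import pickle; pickle.dump(p,open("pg.pkl","wb"))
E
```

```text
0.01 [ 4.6 -2.7 -3.1] 0.01648062074412933 0.0099
0.04 [ 6.4 -2.8 -4. ] 0.0167748682650028 0.0393
0.075 [ 7.3 -4.1 -5.9] 0.016673625720500004 0.0739
16.6583
pointer [([0.5612, -0.0279, 0.045], 0.75)]
index [([0.5582, -0.0288, 0.0451], 0.72), ([0.5532, -0.0359, 0.0426], 0.42)]
```

View pics/g_scene.png

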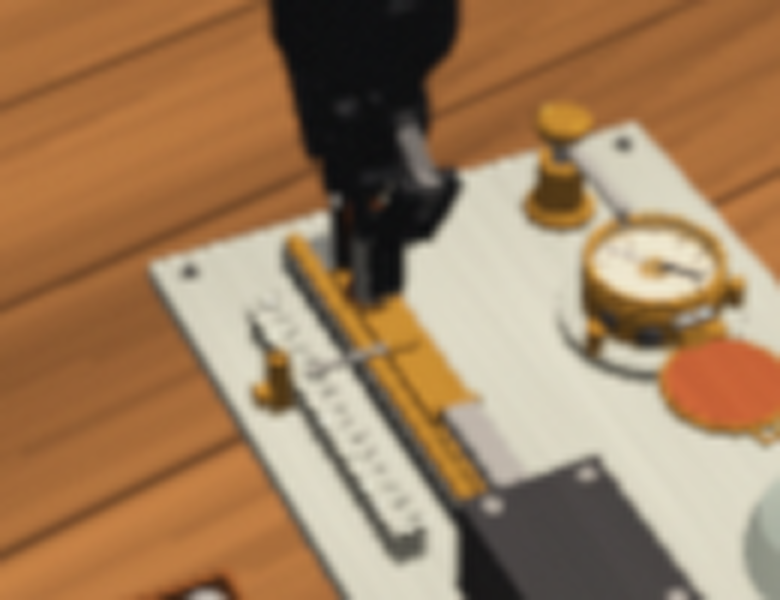

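View pics/g2.png

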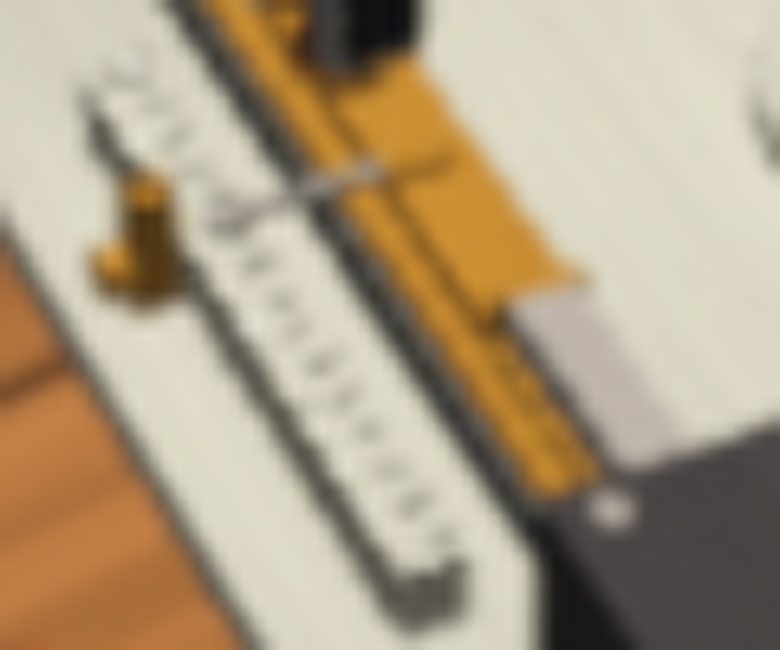

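```bash
cat > ov.py <<'E'
from fit import *
import sys
def fitoff():
    def f(v): return np.concatenate([(proj(P[c],st2w(v[:3],np.array(X)/1000))+(v[3:5] if c=="top" else v[5:7])-uv).ravel() for c,uv,X in obs])
    v=least_squares(f,[.62,.066,-.195,0,0,0,0],loss="soft_l1",f_scale=.5); return v.x,f(v.x)
v,r=fitoff()
def draw(p,cam,box,s,lines,fn):
    x0,y0,w,h=box; off=v[3:5] if cam=="top" else v[5:7]
    im=cv2.resize(p["frame"][y0:y0+h,x0:x0+w,::-1],None,fx=s,fy=s,interpolation=cv2.INTER_CUBIC)
    for pts,col in lines:
        uv=proj(p,st2w(v[:3],np.array(pts)/1000))+off
        a=((uv-[x0,y0]+.5)*s-.5)
        cv2.polylines(im,[np.round(a).astype(int)],False,col,1,cv2.LINE_AA)
    cv2.imwrite(fn,im)
def clip(x): 
    c=(0,0,255); y0,y1=-108.5,-115; z0,z1=20,50
    return [([(x-4,y0,z1),(x+4,y0,z1),(x+4,y1,z1),(x-4,y1,z1),(x-4,y0,z1)],c),([(x+4,y0,z0),(x+4,y0,z1)],c),([(x+4,y1,z0),(x+4,y1,z1)],c),([(x-4,y0,z0),(x-4,y0,z1)],c)]
def ptr(x): return [([(x-1.5,-67,43.5),(x-1.5,-105,43.5),(x+1.5,-105,43.5),(x+1.5,-67,43.5)],(255,0,0))]
E
python3 - <<'E'
from ov import *
print(v, np.round(r.reshape(-1,2),2).tolist())
scale=[([(-160,-130,20),(180,-130,20)],(0,255,0))]
p=pickle.load(open("pg.pkl","rb"))
draw(p,"scene",(245,205,60,45),13,clip(-46)+ptr(35-74)+scale,"pics/h1.png")
draw(P["scene"],"scene",(245,215,60,45),13,clip(-46)+ptr(35)+scale,"pics/h2.png")
draw(P["top"],"top",(270,165,40,50),12,clip(-46)+ptr(35)+scale,"pics/h3.png")
E
```

```text
[ 0.61569192  0.06318966 -0.19313424 -0.84116489 -0.25641036  2.02447289
  1.22148051] [[-0.28, -0.03], [0.21, 0.09], [0.59, 0.33], [-0.08, 0.69], [-0.25, -0.02], [0.2, 0.22], [0.68, 0.1], [-0.02, -0.2], [1.19, -0.83], [-0.89, 0.87], [-0.31, -1.37], [-0.23, -0.22], [0.83, -0.24], [-1.42, -0.42], [-0.1, 0.55]]
```

View pics/h1.png

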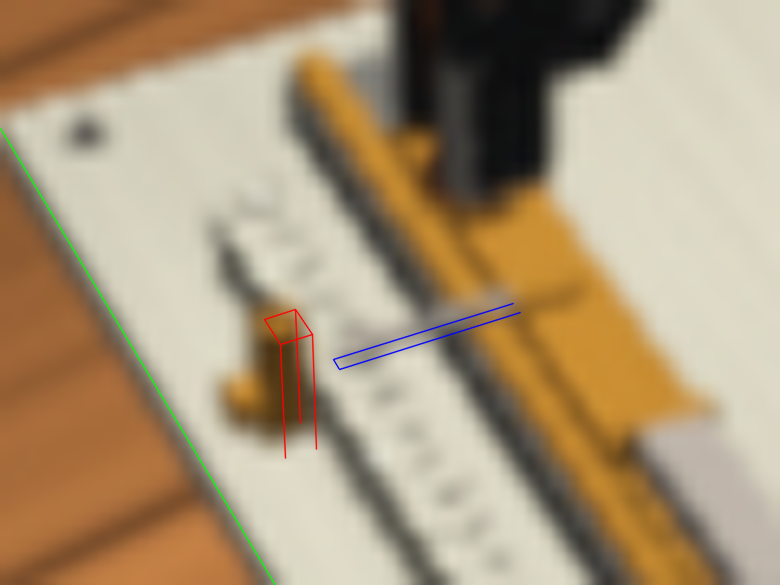

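View pics/h2.png

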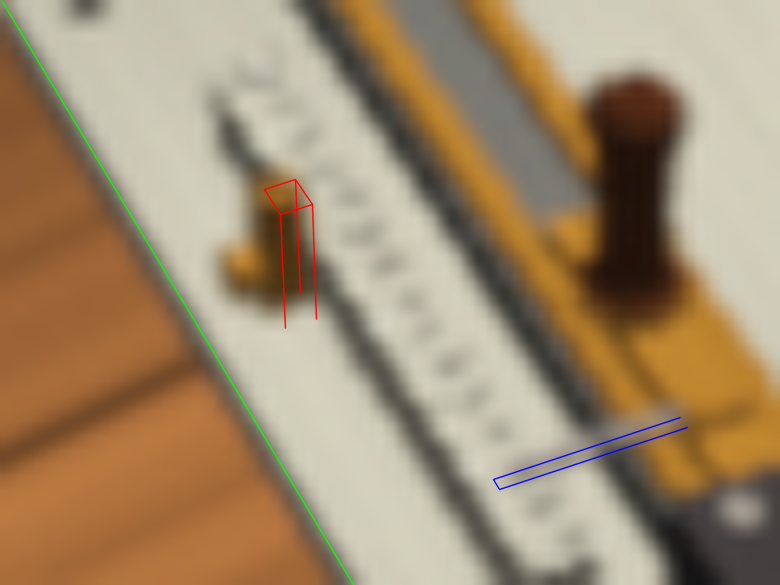

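View pics/h3.png

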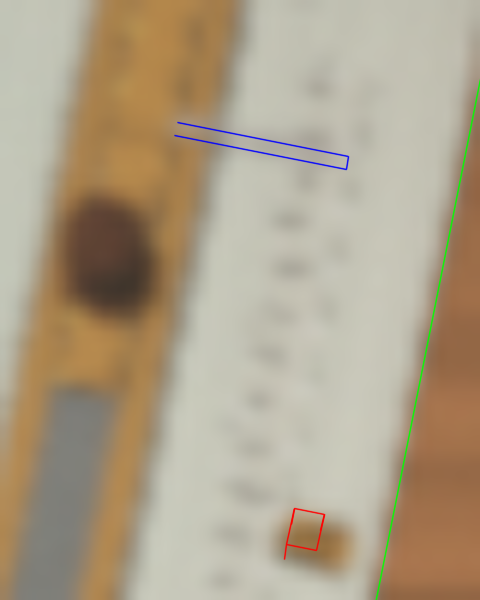

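```bash
python3 - <<'E'
from ov import *
p=pickle.load(open("pg.pkl","rb"))
def nn(p,x0,y0,w,h,s,fn):
    im=p["frame"][y0:y0+h,x0:x0+w,::-1].astype(float); im=np.clip((im-20)*1.25,0,255).astype(np.uint8)
    im=cv2.resize(im,None,fx=s,fy=s,interpolation=cv2.INTER_NEAREST)
    for i in range(0,w,5): cv2.putText(im,str(x0+i),(i*s,10),0,.35,(0,0,255))
    for i in range(0,h,5): cv2.putText(im,str(y0+i),(0,i*s+12),0,.35,(0,0,255))
    cv2.imwrite(fn,im)
nn(p,258,222,32,24,24,"pics/n1.png")
nn(P["top"],277,168,26,46,13,"pics/n2.png")
Rm=cv2.Rodrigues(p["rvec"])[0]; print(-Rm.T@p["tvec"])
Rm=cv2.Rodrigues(P["top"]["rvec"])[0]; print(-Rm.T@P["top"]["tvec"])
E
```

```text
[ 1.22486015 -0.46427696  0.77659964]
[ 0.42310789 -0.01111553  1.1462696 ]
```

View pics/n1.png

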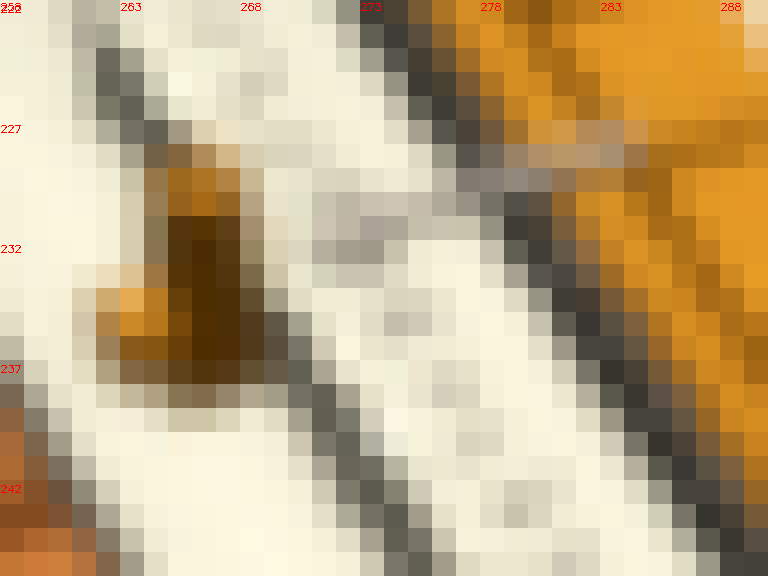

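View pics/n2.png

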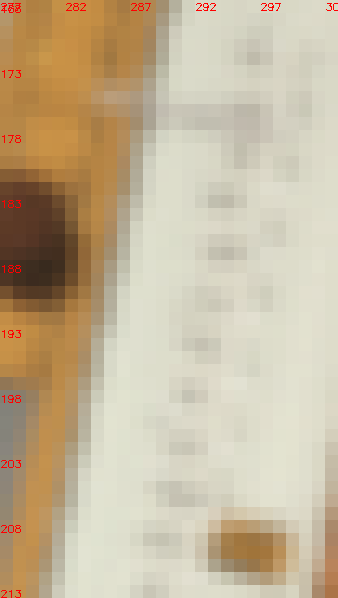

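```bash
python3 - <<'E'
from ov import *
def w2s(W):
    c,s=np.cos(v[2]),np.sin(v[2]); d=W[:2]-v[:2]; return np.round(np.array([c*d[0]+s*d[1],-s*d[0]+c*d[1]])*1000,1)
p=pickle.load(open("pg.pkl","rb"))
R_=lambda p,cam,uv,z: w2s(ray(p,[np.array(uv)-(v[3:5] if cam=="top" else v[5:7])],z)[0])
# measure blade by centroid of darkness perpendicular? print columns
g=P["top"]["frame"].astype(int)
for u in (289,290,291,292): print("top col",u,g[172:182,u].sum(1).tolist())
for u in (294,295,296,297): print("topclip blue",u,g[203:216,u,2].tolist(),g[203:216,u,0].tolist())
s=p["frame"].astype(int)
for u in (274,275,276): print("scene col",u,s[226:236,u].sum(1).tolist())
for u in (265,266,267): print("sceneclip",u,s[223:242,u,2].tolist(), s[223:242,u,0].tolist())
print("top ptr",R_(P["top"],"top",(290,176.0),.0435),"clip",R_(P["top"],"top",(296,208.8),.05))
print("scene ptr start",[R_(P["scene"],"scene",a,.0435) for a in[(294.2,246.8)]],"now",R_(p,"scene",(275.5,230.1),.0435),"clip face",R_(p,"scene",(266.5,230.6),.05))
E
```

```text
top col 289 [461, 492, 515, 521, 507, 515, 553, 568, 576, 576]
top col 290 [550, 562, 563, 552, 526, 533, 565, 574, 575, 577]
top col 291 [570, 571, 571, 558, 523, 518, 556, 571, 571, 570]
top col 292 [569, 570, 568, 555, 521, 508, 550, 569, 569, 564]
topclip blue 294 [184, 178, 177, 169, 153, 111, 80, 79, 108, 160, 182, 185, 185] [198, 193, 192, 187, 185, 173, 152, 148, 144, 179, 197, 199, 200]
topclip blue 295 [184, 183, 183, 178, 158, 105, 71, 71, 93, 146, 179, 187, 187] [199, 198, 198, 195, 190, 171, 148, 151, 139, 169, 195, 202, 202]
topclip blue 296 [185, 185, 185, 183, 165, 114, 73, 67, 80, 130, 175, 187, 187] [199, 199, 200, 199, 192, 169, 145, 148, 141, 163, 192, 201, 202]
topclip blue 297 [186, 187, 187, 186, 171, 128, 80, 69, 79, 118, 166, 184, 186] [201, 202, 202, 201, 193, 169, 148, 151, 154, 163, 186, 199, 201]
scene col 274 [509, 577, 621, 609, 527, 452, 513, 571, 556, 507]
scene col 275 [279, 435, 567, 589, 507, 507, 609, 616, 561, 533]
scene col 276 [203, 263, 409, 489, 459, 520, 623, 631, 602, 593]
sceneclip 265 [186, 194, 200, 185, 125, 70, 45, 41, 30, 30, 27, 27, 28, 26, 40, 87, 155, 195, 199] [209, 217, 221, 207, 151, 125, 146, 139, 88, 85, 89, 103, 114, 103, 96, 129, 186, 220, 222]
sceneclip 266 [175, 193, 195, 190, 161, 91, 48, 39, 23, 21, 21, 21, 23, 21, 30, 80, 154, 196, 200] [198, 215, 217, 214, 197, 161, 159, 153, 88, 80, 81, 82, 84, 83, 86, 123, 186, 220, 223]
sceneclip 267 [175, 191, 183, 178, 176, 129, 72, 49, 38, 34, 29, 25, 25, 24, 37, 104, 171, 197, 200] [196, 213, 204, 202, 210, 189, 162, 139, 96, 89, 85, 82, 82, 82, 89, 140, 198, 220, 223]
top ptr [ 36.  -82.3] clip [ -45.9 -114.5]
scene ptr start [array([ 31.4, -73.1])] now [-41.8 -89.8] clip face [ -43.  -113.5]
```

```bash
cat > mv.py <<'E'
import sys,pickle
from h import *
from cell import ctrl
q=np.load("q.npy"); d=-np.array([np.cos(q[2]),np.sin(q[2]),0]); e0=np.load("e0.npy")
ctrl.move_straight(e0+d*float(sys.argv[1]),v=.03); ctrl.sleep(.2)
print((ctrl.read_ee_pos()-e0)@d,ctrl.read_ft_force(),ctrl.read_grip_width())
fr=[]
for i in range(3):
    p=ctrl.read_camera("scene"); fr.append(p["frame"].astype(float))
    for n in("pointer","index"):
        print(n,[(np.round(r["point"],4),round(r["score"],2)) for r in ctrl.landmark_of(n,p)][:2])
print("diff",np.abs(fr[0]-fr[1]).max(),ctrl.read_time())
pickle.dump(p,open("pk.pkl","wb"))
x0,y0,w,h,s=258,222,32,24,24
im=p["frame"][y0:y0+h,x0:x0+w,::-1].astype(float); im=np.clip((im-20)*1.25,0,255).astype(np.uint8)
im=cv2.resize(im,None,fx=s,fy=s,interpolation=cv2.INTER_NEAREST)
for i in range(0,w,5): cv2.putText(im,str(x0+i),(i*s,10),0,.35,(0,0,255))
for i in range(0,h,5): cv2.putText(im,str(y0+i),(0,i*s+12),0,.35,(0,0,255))
cv2.imwrite(sys.argv[2],im)
E
python3 mv.py .082 pics/k1.png
```

```text
0.08071078408363207 [ 8.25735703 -3.8852336  -3.77754141] 0.016915943115486106
pointer [(array([ 0.5546, -0.0266,  0.0494]), 0.79), (array([ 0.6159, -0.1537,  0.0124]), 0.24)]
index [(array([ 0.5555, -0.0337,  0.0405]), 0.38)]
pointer [(array([0.5262, 0.0233, 0.037 ]), 0.68), (array([ 0.5544, -0.0243,  0.0452]), 0.63)]
index []
pointer [(array([ 0.5546, -0.025 ,  0.0457]), 0.63)]
index [(array([ 0.5528, -0.031 ,  0.0452]), 0.51), (array([ 0.4511, -0.4388, -0.0029]), 0.46)]
diff 10.0 17.7917
```

View pics/k1.png

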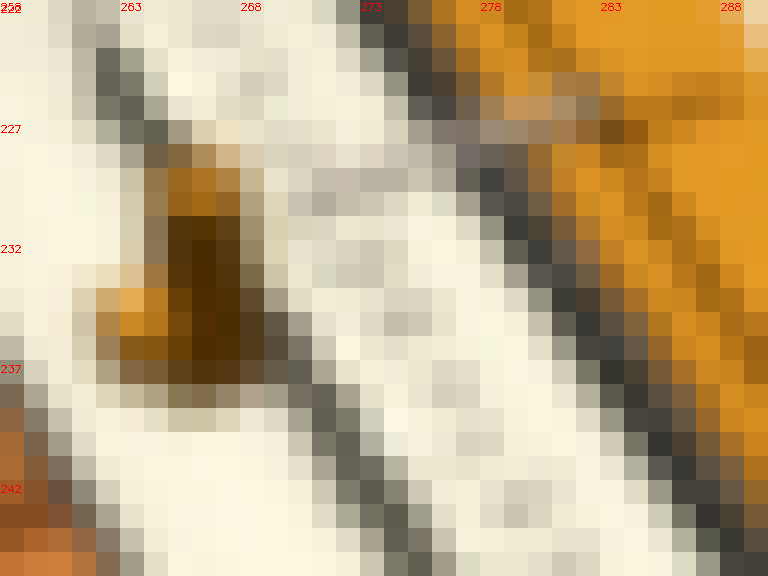

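```bash
cat > meas.py <<'E'
from ov import *
p=pickle.load(open("pk.pkl","rb")); s=p["frame"].astype(int)
for u in range(268,279): print("col",u,s[222:236,u].sum(1).tolist())
def PR(X): return np.round(proj(p,st2w(v[:3],np.array(X)/1000))+v[5:7],2).tolist()
print("clip -47: top near-in/out, far-in/out",PR([(-43,-111,50),(-43,-119,50),(-51,-111,50),(-51,-119,50)]))
for x in(-44,-46,-47,-48,-50): print(x,PR([(x,-111,43.5),(x,-105,43.5),(x,-90,43.5),(x,-80,43.5)]))
E
python3 meas.py
```

```text
col 268 [595, 586, 585, 538, 563, 587, 536, 486, 435, 392, 366, 301, 231, 197]
col 269 [616, 614, 583, 565, 608, 577, 552, 590, 561, 542, 548, 515, 422, 262]
col 270 [612, 622, 619, 618, 618, 579, 546, 559, 516, 552, 593, 600, 572, 430]
col 271 [561, 613, 621, 625, 622, 595, 563, 510, 468, 562, 574, 561, 615, 584]
col 272 [400, 505, 571, 618, 625, 620, 589, 506, 505, 597, 556, 534, 612, 618]
col 273 [201, 278, 433, 565, 615, 612, 561, 482, 528, 590, 530, 527, 589, 571]
col 274 [215, 202, 258, 402, 507, 551, 520, 481, 570, 598, 566, 575, 556, 506]
col 275 [272, 244, 209, 201, 282, 434, 498, 518, 614, 630, 624, 617, 560, 531]
col 276 [319, 287, 257, 213, 227, 343, 424, 455, 573, 627, 634, 630, 603, 590]
col 277 [371, 346, 307, 273, 288, 338, 320, 286, 435, 571, 621, 632, 632, 630]
col 278 [360, 380, 366, 330, 359, 387, 294, 215, 262, 404, 512, 583, 627, 636]
clip -47: top near-in/out, far-in/out [[267.42, 230.3], [264.44, 231.23], [266.17, 228.34], [263.2, 229.25]]
-44 [[267.35, 231.99], [269.56, 231.29], [275.07, 229.58], [278.72, 228.44]]
-46 [[267.03, 231.49], [269.25, 230.8], [274.75, 229.09], [278.39, 227.96]]
-47 [[266.88, 231.25], [269.09, 230.56], [274.59, 228.85], [278.23, 227.72]]
-48 [[266.72, 231.0], [268.93, 230.31], [274.43, 228.6], [278.07, 227.47]]
-50 [[266.41, 230.51], [268.62, 229.82], [274.11, 228.12], [277.75, 226.99]]
```

```bash
python3 mv.py .083 pics/k2.png; python3 meas.py | grep -E "col 27[1-5]"; python3 - <<'E'
from ov import *
s=P["scene"]["frame"].astype(int)
for u in range(286,294): print(u,s[244:256,u].sum(1).tolist())
p=P["scene"]
for x in(33,35,37):print(x,np.round(proj(p,st2w(v[:3],np.array([(x,-95,43.5),(x,-88,43.5),(x,-80,43.5)])/1000))+v[5:7],2).tolist())
E
```

```text
0.08169390810133292 [ 7.88804055 -3.87417883 -4.91120698] 0.01640676672483398
pointer [(array([ 0.55  , -0.0211,  0.0458]), 0.78)]
index [(array([ 0.5539, -0.0326,  0.0437]), 0.43)]
pointer [(array([ 0.5533, -0.0236,  0.0442]), 0.59)]
index [(array([ 0.554 , -0.0317,  0.0399]), 0.36)]
pointer [(array([ 0.5527, -0.0278,  0.0448]), 0.61)]
index [(array([ 0.5525, -0.0338,  0.0402]), 0.47)]
diff 9.0 18.6917
col 271 [560, 611, 621, 624, 623, 594, 547, 476, 477, 602, 576, 562, 612, 583]
col 272 [397, 505, 573, 619, 624, 613, 552, 445, 487, 600, 557, 533, 612, 619]
col 273 [199, 279, 431, 564, 614, 600, 523, 474, 563, 592, 531, 527, 588, 571]
col 274 [215, 201, 259, 403, 507, 540, 500, 510, 611, 601, 566, 575, 555, 509]
col 275 [270, 241, 210, 200, 287, 403, 443, 509, 618, 630, 625, 616, 559, 530]
286 [440, 543, 593, 600, 596, 563, 474, 469, 542, 492, 497, 576]
287 [245, 387, 505, 564, 580, 533, 453, 495, 536, 496, 536, 571]
288 [175, 202, 310, 438, 514, 482, 441, 537, 566, 553, 577, 548]
289 [232, 199, 169, 253, 402, 453, 473, 581, 597, 592, 588, 535]
290 [265, 241, 200, 223, 332, 395, 422, 538, 590, 598, 596, 571]
291 [295, 270, 256, 290, 335, 285, 257, 387, 502, 562, 594, 598]
292 [348, 331, 304, 352, 376, 255, 181, 200, 307, 435, 539, 589]
293 [328, 351, 356, 386, 373, 258, 228, 197, 167, 242, 384, 502]
33 [[286.18, 249.97], [288.84, 249.08], [291.88, 248.08]]
35 [[286.53, 250.51], [289.2, 249.62], [292.24, 248.62]]
37 [[286.88, 251.05], [289.56, 250.17], [292.6, 249.16]]
```

View pics/k2.png

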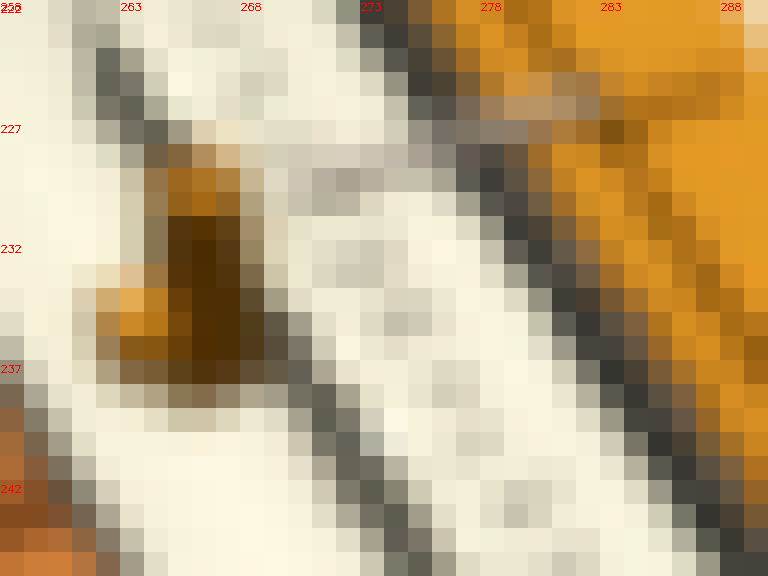

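The pointer is within about 1 mm of the clip's middle: scene view about -48.4 against -48 mm, and the top view's index gives 82.1 mm of pull against about 82 to 83 now. One last look at the whole bench, then I hand in.

```bash
python3 - <<'E'
from h import *
from cell import ctrl
p=ctrl.read_camera("scene"); crop(p,200,140,200,150,4,"pics/z.png")
print(ctrl.read_joint_velocities().round(4) if hasattr(ctrl.read_joint_velocities(),'round') else ctrl.read_joint_velocities(),ctrl.read_grip_width(),ctrl.read_time())
E
```

```text
[ 0.0019 -0.0022  0.0006  0.0001 -0.0013 -0.0002] 0.01648957629836131 18.7417
```

View pics/z.png

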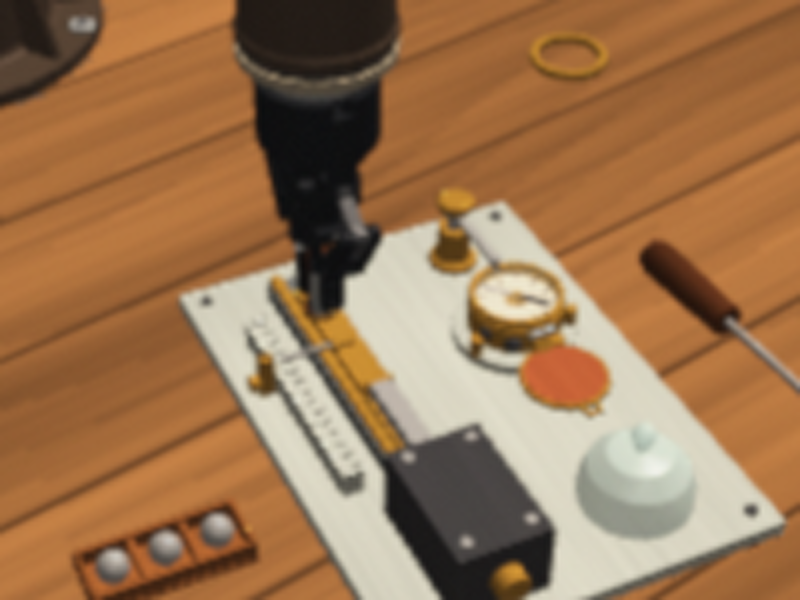

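The pointer blade at crop (310,350) runs to the clip at (264,365). The plunger at (456,200) is up, and the dome, balls, screwdriver and ring look undisturbed.

```bash
python3 -c "
from cell import ctrl
print(ctrl.job_done(),ctrl.read_time())"
```

```text
the job is handed in; nothing more can be done
the job is handed in; nothing more can be done
```

I ran the deflection check and handed the job in at about 19 s. The slide is still held at the index, with the pointer about 1 mm from the clip's middle by my own measurements. `ctrl.job_done()` reports no verdict.

- **Plunger:** I pressed it to its stop with the shut fingers. It travelled about 8 mm, then the force rose sharply to 38 N. I then lifted clear, and the pictures show it fully up.
- **Slide:** I gripped the knob at 40 N and pulled it out. The gripper moved 81.7 mm, and the pictures put the slide's own travel at about 82 to 83 mm.
- **Last checks:** The arm was nearly still and the grip width was 16.5 mm. The spring load on the tool was about 8 N, and in the scene view nothing else around the stand looked moved. That last view did not cover the cup, jar or loupe.
- **Pointer position:** The top view taken before the pull puts the index at 82.1 mm of pull. In the scene view the pointer is at about -48.4 mm and the clip's middle at about -48 mm.
- **Disagreements:**
  - The clip's blurred far edge would put the index up to 2 mm further out.
  - The network's positions scattered by several millimetres, so I did not rely on them for the final placement.
  - The arm hid the top camera's view during the pull, so only the scene camera confirmed the end position.

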